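Square up a stretcher-frame corner

ROBOT

A 6-joint arm with a two-finger parallel gripper is mounted at the origin on the work surface. World frame = base frame: x ahead of the robot, y to its left, z up, the work surface at z = 0. Lengths are in m, angles in degrees, forces in N, time in s.
With the tool pointing down it reaches from about 0.3 to 0.75 m from the base axis. Payload 8.5 kg.
Tool frame: the origin (TCP) lies on the centre line of the jaws, within the pads' length; the fingertips stand 11 mm ahead of it and the grasp point (between the pads) lies 8 mm behind it; z points along the fingers, y is the line along which they close (so a half turn about z gives the same grasp; the last joint's range is limited). The gripper opens to 85 mm and grips with 20 to 120 N. Pads are 22 mm wide; open, the fingers measure 114 mm over their backs; the gripper's body (76 mm by 85 mm) begins 54 mm behind the grasp point. The pads swing forward as they close: fully open they stand 13 mm farther back than shut.
Start: joints at [-80.059, 21.807, 74.336, -0, 83.858, -12.336], TCP at [0.208, -0.509, 0.242] pointing down, gripper open.
Joint ranges: [-178.18, 178.18], [-50.72, 133.34], [12.68, 142.11], [-81.47, 261.47], [9.98, 163.14], [-165.26, 165.26]. Speed limits (degrees/s): [136.94, 136.94, 180, 180, 180, 180].

INTERFACE

Orientations are given as a 3x3 rotation matrix whose columns are the frame's x, y, z axes.
In Python, from rig import env, probe_bus, get_image gives the robot as it stands (env), with the cameras as plain functions and the readings (probe_bus).
- The arm moves only by the shell command python3 nudge.py FILE [FORCE], which reads ROWS from the file FILE. ROWS is a JSON list of rows, 1 to 10 of them, each written [[dx, dy, dz], turn, opening]: dx, dy, dz in shares of the most that a row can go, 1 being 50 mm, then a turn about the tool's z in parts of the range, where 1.0 means 60 degrees, then the finger opening in m; each row shifts and turns the commanded pose from where the row before left it, along the tool's axes as they then stand; what a row does not reach is not made up. A row lasts 1/10 s, in which the tool goes at most 0.05 m and 8.59 degrees, less where a joint would pass 70% of its speed; a pose out of reach is approached as far as the arm can. The fingers move at their own pace and stop on an object; FORCE is the grip in N (left out, the last holds). Time passes only in rows, so rows that do not move let the fingers close. It prints the time, the measured TCP pose, the force, the opening and the grip force at its end. Input that does not fit is refused with a message, and nothing moves.
- probe_bus.observe(): the state, without advancing time (a new reading comes with each control period).
- get_image(name): name is "scene" or "top"; returns a dict with "pixels" (400x640x3 uint8, red, green, blue), "K" (3x3 intrinsics, pixels), "extrinsics" (4x4, takes a point from world to camera coordinates). Camera axes: x right, y down, z forward; pixel columns grow to the right and rows downward; lengths in m; the calibration is good to about 2 mm. A picture is of the moment at which its call begins. There is no depth.
- env.close_job(): hands the job in; it is judged then, once.
The state is a dict: "time_s": time; "q": joint angles; "qvel": joint speeds; "joint_efforts": joint torques, N m; "position": TCP position; "tool_rot": TCP orientation; "ft_force": force on the tool from outside, world axes, zero at the start; "wrist_torque": the same for the moment, N m; "grip_width": finger opening in m; "gripper_force": force on a finger pad.
Only numpy, scipy, OpenCV 4.12 (cv2) and the standard library are available. Lean on these libraries where they do the work, as an engineer would, in place of code of your own. Each camera call takes 0.05 s, during which the arm holds its last target. There are 200 camera calls.

TASK

The corner of a canvas stretcher frame has just been glued and screwed, but the loose bar has swung in a little, so the corner is less than square. Pick up the aluminium carpenter's square, lay it flat on the brown assembly board inside the corner and press it home until one leg is flush with the clamped bar and the other flush with the loose bar, so that it pushes the loose bar out to a right angle and leaves it there, not beyond. Finish while holding: at the end the gripper still grips the square and keeps pressing it against both bars; leave the other things on the bench where they are.

Things in the scene. Friction and masses are not known exactly. Their poses are not given: they have to be found in the camera images.
- square: Carpenter's square: flat cast-aluminium triangular frame, 25 mm high, about 0.45 kg. Legs 160 mm long, 16 mm wide, at a right angle along its own -x and -y, joined by a diagonal brace. Origin: heel, where the outer faces (its planes y=0 and x=0) would meet, at the underside. The heel is relieved: the outer faces begin 20 mm from the origin. z up. It slides easily on the wood.
- square_grip (a point): Middle of the square's straight diagonal brace, 12.5 mm above its underside, at (-80,-80,12.5) mm in the square's frame. The brace runs along x=-y of that frame, 204 mm long, 12 mm wide, 25 mm high, with 70 mm of open space on the heel side and free on the other: the place to grip, as the legs' outer faces go against the bars.
- board: Brown fibreboard assembly board fixed on the bench, 430 mm (its x) by 380 mm (its y), 12 mm thick. Origin on the bench, 180 mm from its near edge and midway across. Two shut toggle clamps on its far strip, up to 65 mm above the bench, press on the clamped bar.
- fixed_bar: Clamped wooden bar, 45 mm wide, 22 mm high, on the board; cannot move. Origin: the frame's inside corner, on the board's top (12 mm above the bench). It runs 285 mm along its own -y; inner face is its plane x=0, wood at x 0 to 45 mm. The inside of the corner is at negative x and y. With the square home, the square's frame coincides with this one.
- loose_bar: Loose wooden bar, 45 mm wide, 22 mm high, half-lapped to the clamped bar and pivoting flat on one screw. Origin: screw axis on the board's top, at (22.5,22.5) mm in the clamped bar's frame. Runs 297.5 mm along its own -x; inner face is its plane y=-22.5 mm. Square: axes parallel to the clamped bar's; at the start turned about +z by 0.05 to 0.12 rad (swung inwards).
- loose_bar_end (a point): Middle of the loose bar's free end at its top, 297.5 mm from the screw. The tight screw holds the bar where it is left: turning it takes about 1 N m (5 to 6 N from the tip of the square's leg). Once the square is flush, pressing it towards this bar with over about 20 N can force the bar past square.
- tape_roll: Bystander: roll of masking tape, 96 mm across, 36 mm high, lying flat. Origin at the centre of its underside.
- glue_bottle: Bystander: white glue bottle, 62 mm across, 190 mm high, standing. Origin at the centre of its underside.
- hammer: Bystander: hammer lying on the bench, handle to its own -x. Origin at its underside.

How it is judged:
By the outcome, as a careful person would: the job done as asked, in the order asked, and still so for the second after the job is handed in, while the arm keeps its last pose, push and grip.
It also fails if it takes over 48 s, if anything falls off the work surface, if the arm or the gripper's body presses on something with over 40 N, if the wrist force passes 120 N, or if a joint passes its speed limit or range.

## Working session

There is one attempt and no reset: what is moved stays moved. The work goes in short steps, Python scripts to look and compute and a shell command to move; the robot and the scene stay as the last step left them, time stands still between calls to the robot, and variables do not carry over. Pictures are saved under pics/ and viewed, at most 10 in all, crops included, and the job is handed in when it is done.

```bash
ls; mkdir -p pics; python3 - <<'E'
from rig import env, probe_bus, get_image
import cv2,numpy as np
for n in("scene","top"):
    d=get_image(n); cv2.imwrite(f"pics/{n}0.png",d["pixels"][:,:,::-1]); np.savez(f"{n}0.npz",**d)
    print(n,d["K"].tolist(),np.round(d["extrinsics"],4).tolist())
s=probe_bus.observe();print(s)
E
```

```text
nudge.py
pics
rig.py
scene [[370.1773520194617, 0.0, 323.9241447587893], [0.0, 370.1773520194617, 198.47268174860656], [0.0, 0.0, 1.0]] [[-0.2015, 0.9795, -0.0069, 0.0459], [0.7327, 0.146, -0.6647, -0.3498], [-0.65, -0.139, -0.7471, 1.3529], [0.0, 0.0, 0.0, 1.0]]
top [[372.9457660590829, 0.0, 321.3590186577673], [0.0, 372.9457660590829, 195.822406187215], [0.0, 0.0, 1.0]] [[0.0255, -0.9997, -0.0024, 0.0357], [-0.9982, -0.0253, -0.0538, 0.5106], [0.0537, 0.0037, -0.9985, 1.0732], [0.0, 0.0, 0.0, 1.0]]
{'time_s': 0.1, 'q': array([-8.00593140e+01,  2.18373858e+01,  7.43776804e+01,  1.33174773e-03,
        8.38566785e+01, -1.23364055e+01]), 'qvel': array([ 0.0565745 , -0.09208656, -0.18788796,  0.00536172, -0.02575284,
       -0.02441243]), 'joint_efforts': array([ 3.93777707e-03, -4.49226022e+01, -2.31654382e+01, -2.15653981e-04,
        3.65196465e-03,  4.96442482e-06]), 'position': array([ 0.20845447, -0.50871787,  0.24178718]), 'tool_rot': array([[ 9.25362339e-01,  3.79083770e-01, -1.93399252e-04],
       [ 3.79083709e-01, -9.25361557e-01,  1.23737125e-03],
       [ 2.90103125e-04, -1.21833126e-03, -9.99999216e-01]]), 'ft_force': array([ 0.86854078, -0.01627042,  0.59677136]), 'wrist_torque': array([-0.01019352, -0.01180213,  0.03373161]), 'gripper_force': 0.0, 'grip_width': 0.08551414111566803}
```

View pics/top0.png

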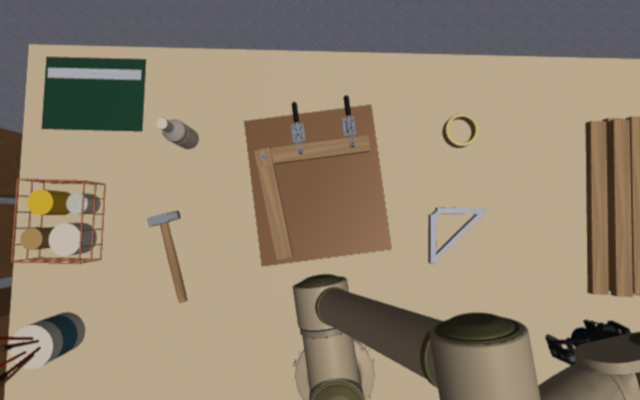

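View pics/scene0.png

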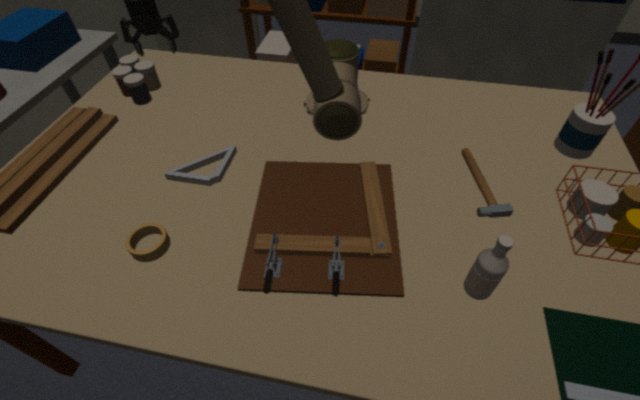

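The top view shows the square with its heel at (433,210) and legs to (487,211) and (433,262). The clamped bar runs (262,155)→(370,145) and the loose bar (265,155)→(285,258). The clamps are at (298,130) and (349,125), and the tape is at (461,130). The scene view agrees. Next I'll measure edges with masks.

```bash
cat > h.py <<'E'
import cv2,numpy as np
def load(n): return dict(np.load(n+".npz"))
def ray(d,uv,z):
    uv=np.atleast_2d(np.asarray(uv,float)); R=d["extrinsics"][:3,:3]; t=d["extrinsics"][:3,3]
    c=-R.T@t; v=np.c_[uv,np.ones(len(uv))]@np.linalg.inv(d["K"]).T@R
    return (c+v*((z-c[2])/v[:,2])[:,None])
def proj(d,P):
    p=np.atleast_2d(P)@d["extrinsics"][:3,:3].T+d["extrinsics"][:3,3]; q=p@d["K"].T; return q[:,:2]/q[:,2:]
E
python3 - <<'E'
from h import *
d=load("top0"); im=d["pixels"]; hsv=cv2.cvtColor(im,cv2.COLOR_RGB2HSV)
a=cv2.resize(im[195:275,420:500],(390,390),interpolation=cv2.INTER_NEAREST)
b=cv2.resize(im[95:275,235:400],(400,436),interpolation=cv2.INTER_CUBIC)
c=np.zeros((440,800,3),np.uint8); c[:390,:390]=a; c[:436,400:]=b
cv2.imwrite("pics/crop0.png",c[:,:,::-1])
for p in [(433,230),(425,230),(450,211),(450,222),(280,200),(320,200),(258,200),(320,150),(320,162),(271,200)]: print(p,im[p[1],p[0]],hsv[p[1],p[0]])
E
```

```text
(433, 230) [165 167 180] [116  21 180]
(425, 230) [185 167 139] [ 18  63 185]
(450, 211) [170 171 184] [118  19 184]
(450, 222) [184 167 139] [ 19  62 184]
(280, 200) [130 102  76] [ 14 106 130]
(320, 200) [126  94  69] [ 13 115 126]
(258, 200) [120  87  62] [ 13 123 120]
(320, 150) [152 121  91] [ 15 102 152]
(320, 162) [122  90  65] [ 13 119 122]
(271, 200) [156 125  93] [ 15 103 156]
```

View pics/crop0.png

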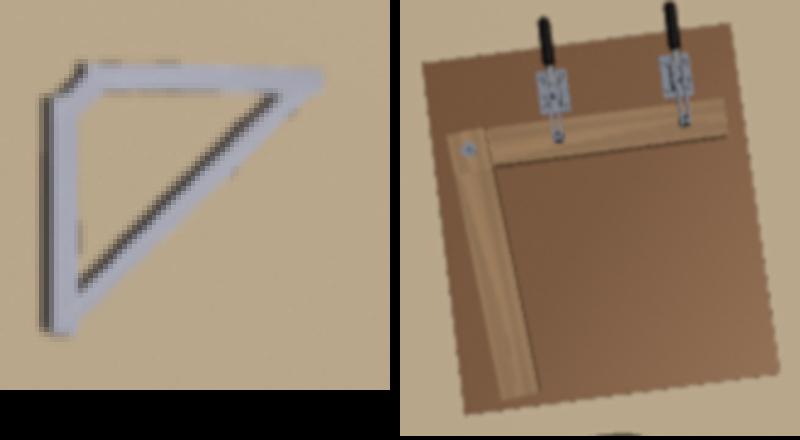

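The crop shows the square's top face as a bright frame, with the dark side faces of the left leg and brace visible. The inner edges of both bars stand out against the board. Next I'll fit subpixel edges and convert them to poses.

```bash
cat >> h.py <<'E'
def edge(d,ch,thr,rng,vert,span,z):
    """rising crossing of thr in channel, scanning span (start->end) at each row (vert) / col; fit line at height z"""
    I=d["pixels"][:,:,ch].astype(float); pts=[]
    st=1 if span(rng[0])[1]>span(rng[0])[0] else -1
    for r in range(*rng):
        s,e=span(r); k=np.arange(round(s),round(e),st); p=I[r,k] if vert else I[k,r]
        i=np.where((p[:-1]<thr)&(p[1:]>=thr))[0]
        if len(i): 
            i=i[0]; x=k[i]+st*(thr-p[i])/(p[i+1]-p[i]); pts.append((x,r) if vert else (r,x))
    P=ray(d,np.array(pts),z)[:,:2]
    for _ in range(3):
        vx,vy,x,y=cv2.fitLine(P.astype(np.float32),cv2.DIST_HUBER,0,1e-4,1e-4).ravel()
        res=(P-[x,y])@[-vy,vx]; k=abs(res)<0.002
        if k.all() or k.sum()<6: break
        P=P[k]
    return np.array([x,y]),np.array([vx,vy]),np.std(res)*1e3,len(P)
def isect(a,b): 
    t=np.linalg.solve(np.c_[a[1],-b[1]],b[0]-a[0]); return a[0]+t[0]*a[1]
def ang(l):return np.degrees(np.arctan2(l[1][1],l[1][0]))
E
cat > meas.py <<'E'
from h import *
def bars(d):
    # fixed inner face: scan up from board; loose inner: scan left from board
    F=edge(d,0,138,(305,368),False,lambda c:(175,140),0.034)
    L=edge(d,0,138,(175,245),True,lambda r:(310,255),0.034)
    return F,L
if __name__=="__main__":
    d=load("top0"); print("cam",-d["extrinsics"][:3,:3].T@d["extrinsics"][:3,3])
    T=edge(d,2,160,(443,472),False,lambda c:(200,218),0.025)
    S=edge(d,2,160,(220,258),True,lambda r:(424,440),0.025)
    print("leg -y (top edge)",T,ang(T)); print("leg -x (left)",S,ang(S)); print("square heel",isect(T,S))
    F,L=bars(d); print("F",F,ang(F)); print("L",L,ang(L)); print("corner~",isect(F,L))
    m=cv2.inRange(d["pixels"],(0,0,160),(255,255,255)); 
    # board corners
    print("tape",ray(d,[461,130],.036),"bottle",ray(d,[188,140],0),"boardcorners",ray(d,[[245,120],[372,105],[391,249],[262,266]],.012)[:,:2])
E
python3 meas.py
```

```text
cam [0.45116931 0.04465074 1.09916059]
leg -y (top edge) (array([ 0.48411685, -0.33168912], dtype=float32), array([ 0.03695846, -0.9993168 ], dtype=float32), np.float64(0.5625467578765719), 29) -87.88195
leg -x (left) (array([ 0.3783089 , -0.26811543], dtype=float32), array([0.9999545 , 0.00953541], dtype=float32), np.float64(0.02118754177922081), 38) 0.54634684
square heel [ 0.48172918 -0.26712924]
F (array([0.63112944, 0.00960102], dtype=float32), array([ 0.15591829, -0.98776996], dtype=float32), np.float64(0.4572006415404246), 63) -81.02994
L (array([0.46666747, 0.16156405], dtype=float32), array([0.9715175 , 0.23696786], dtype=float32), np.float64(0.3791652555718344), 70) 13.707649
corner~ [0.60193425 0.19455767]
tape [[ 0.70833666 -0.34853475  0.036     ]] bottle [[0.66667379 0.45002488 0.        ]] boardcorners [[ 0.7281132   0.27984946]
 [ 0.78234534 -0.09413897]
 [ 0.36061974 -0.15681837]
 [ 0.30220054  0.2150903 ]]
```

```bash
python3 - <<'E'
from h import *
d=load("top0")
T=edge(d,2,160,(443,472),False,lambda c:(200,218),0.025)
S=edge(d,2,160,(220,258),True,lambda r:(424,440),0.025); h=isect(T,S)
B=edge(d,2,160,(222,250),True,lambda r:(495,440),0.025)
n=np.array([-B[1][1],B[1][0]]); print("brace outer",B,ang(B),"dist heel",(h-B[0])@n)
for yaw in (0.5,1.2,2.0):
    a=np.radians(yaw);R=np.array([[np.cos(a),-np.sin(a)],[np.sin(a),np.cos(a)]])
    g=h+R@[-.08,-.08]; print(yaw,g,"dist to outer edge",(g-B[0])@n)
# cross-check in scene view: expected tips in both views
s=load("scene0"); R=np.eye(2)
for p in [(-.16,0),(0,-.16),(-.02,0),(0,-.02)]:
    P=np.r_[h+p,.025]; print(p,proj(d,P).round(1),proj(s,P).round(1))
g=proj(s,np.r_[h-.08,.025])
im=s["pixels"]; c=cv2.resize(im[140:195,155:245],(720,440),interpolation=cv2.INTER_CUBIC)
a=np.radians(1.0);R=np.array([[np.cos(a),-np.sin(a)],[np.sin(a),np.cos(a)]])
for p in [(-.16,0),(0,-.16),(-.02,0),(0,-.02),(-.08,-.08)]:
    q=(proj(s,np.r_[h+R@p,.025])[0]+.5-[155,140])*8; cv2.circle(c,tuple(int(v) for v in q),4,(255,0,0),1)
cv2.imwrite("pics/s1.png",c[:,:,::-1])
E
```

```text
brace outer (array([ 0.41206226, -0.36128032], dtype=float32), array([ 0.7086598, -0.7055503], dtype=float32), np.float64(0.1917995223925607), 28) -44.87402 dist heel 0.1158746
0.5 [ 0.40243035 -0.34782432] dist to outer edge 0.002739932397962418
1.2 [ 0.40342212 -0.34878709] dist to outer edge 0.0027573984293937023
2.0 [ 0.40456987 -0.34987247] dist to outer edge 0.0027980335667870558
(-0.16, 0) [[430.3 264.1]] [[234.5 144.4]]
(0, -0.16) [[486.5 209.5]] [[163.  172.5]]
(-0.02, 0) [[430.8 215. ]] [[217.2 175.3]]
(0, -0.02) [[437.8 208.2]] [[207.9 179.1]]
```

View pics/s1.png

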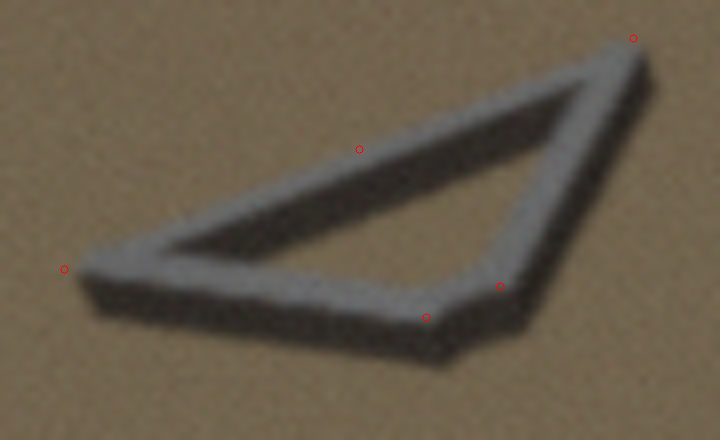

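The prediction from the top view falls within about 1.5 px (3 mm) of the scene view, and the brace's outer edge agrees on a shift along +y. I'll use the grip point (0.4045,-0.346) with a yaw of about 0.5°. Moving now.

The rows are not in the units I measure in: shifts go in shares of 50 mm and turns go in shares of 60 degrees. I convert before sending: 0.043 m is 0.86, 0.04 m is 0.8.

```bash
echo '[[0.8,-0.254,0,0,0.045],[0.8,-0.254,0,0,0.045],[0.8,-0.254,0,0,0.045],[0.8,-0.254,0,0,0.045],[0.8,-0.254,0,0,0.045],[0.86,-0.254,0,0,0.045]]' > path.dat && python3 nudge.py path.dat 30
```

```text
refused: ROWS must be rows with the three-number parts in brackets of their own. Nothing was moved.
```

The call was refused and nothing moved: it wants rows with the three-number parts in brackets of their own. Same move again in that form.

```bash
echo '[[[0.8,-0.254,0],0,0.045],[[0.8,-0.254,0],0,0.045],[[0.8,-0.254,0],0,0.045],[[0.8,-0.254,0],0,0.045],[[0.8,-0.254,0],0,0.045],[[0.86,-0.254,0],0,0.045]]' > path.dat && python3 nudge.py path.dat 30
echo '[[[0,0,0],-0.135,0.045],[[0,0,0],-0.135,0.045],[[0,0,0],-0.135,0.045],[[0,0,0],-0.135,0.045],[[0,0,0],-0.135,0.045],[[0,0,0],-0.135,0.045],[[0,0,0],-0.135,0.045],[[0,0,0],-0.135,0.045],[[0,0,0],-0.135,0.045],[[0,0,0],-0.135,0.045]]' > path.dat && python3 nudge.py path.dat
echo '[[[0,0,0.6],-0.135,0.045],[[0,0,0.6],-0.135,0.045],[[0,0,0.6],-0.135,0.045],[[0,0,0.6],-0.1317,0.045],[[0,0,0.6],0,0.045],[[0,0,0],0,0.045],[[0,0,0],0,0.045]]' > path.dat && python3 nudge.py path.dat
python3 - <<'E'
from rig import env, probe_bus, get_image; import numpy as np
s=probe_bus.observe(); R=s["tool_rot"]; p=s["position"]
print(p,s["q"].round(1),s["grip_width"],"xang",np.degrees(np.arctan2(R[1,0],R[0,0])), R[:,2].round(4)); e=np.array([.4045,-.346,.014])-p; print("delta tool",R.T@e)
E
```

```text
time_s: 0.7
position: [0.4054, -0.345, 0.2421]
tool_rot: [[0.926, 0.379, -0.0], [0.379, -0.926, 0.0], [-0.0, -0.001, -1.0]]
ft_force: [0.2, -0.5, -0.3]
grip_width: 0.0453
gripper_force: 0.0
time_s: 1.7
position: [0.4044, -0.3462, 0.242]
tool_rot: [[-0.235, 0.972, -0.0], [0.972, 0.235, 0.001], [0.001, -0.0, -1.0]]
ft_force: [-0.9, 0.0, -0.2]
grip_width: 0.0451
gripper_force: 0.0
time_s: 2.4
position: [0.4046, -0.3465, 0.0928]
tool_rot: [[-0.713, 0.701, -0.0], [0.701, 0.713, 0.0], [0.0, 0.0, -1.0]]
ft_force: [-0.3, -0.7, -0.2]
grip_width: 0.0453
gripper_force: 0.0
[ 0.40458427 -0.34645567  0.09276986] [-53.3  29.2  89.7  -0.   61.1 -98.8] 0.045301841434547505 xang 135.45336037034085 [-2.e-04  3.e-04 -1.e+00]
delta tool [0.00034913 0.00026112 0.07877002]
```

Converted, 0.03 m is 0.6, 0.0185 m is 0.37.

```bash
echo '[[[0,0,0.6],0,0.045],[[0,0,0.6],0,0.045],[[0,0,0.37],0,0.045],[[0,0,0],0,0.045]]' > path.dat && python3 nudge.py path.dat
echo '[[[0,0,0],0,0.0],[[0,0,0],0,0.0],[[0,0,0],0,0.0],[[0,0,0],0,0.0],[[0,0,0],0,0.0],[[0,0,0],0,0.0]]' > path.dat && python3 nudge.py path.dat 90
```

```text
time_s: 2.8
position: [0.4044, -0.3463, 0.0136]
tool_rot: [[-0.713, 0.701, -0.001], [0.701, 0.713, 0.001], [0.001, 0.0, -1.0]]
ft_force: [0.2, 0.3, 0.8]
grip_width: 0.0451
gripper_force: 0.0
time_s: 3.4
position: [0.4052, -0.347, 0.0158]
tool_rot: [[-0.713, 0.701, 0.002], [0.701, 0.713, -0.003], [-0.003, -0.0, -1.0]]
ft_force: [-0.4, 1.4, 6.9]
grip_width: 0.0103
gripper_force: 88.5
```

Converted, -0.03 m is -0.6, -0.02 m is -0.4.

```bash
echo '[[[0,0,-0.2],0,0],[[0,0,-0.4],0,0],[[0,0,-0.6],0,0],[[0,0,-0.6],0,0],[[0,0,0],0,0],[[0,0,0],0,0]]' > path.dat && python3 nudge.py path.dat
python3 - <<'E'
from rig import env, probe_bus, get_image; from h import *
s=probe_bus.observe(); print(s["position"],s["ft_force"],s["grip_width"],s["tool_rot"].round(4).tolist())
d=get_image("scene"); np.savez("scene1.npz",**d); t=get_image("top"); np.savez("top1.npz",**t)
a=proj(d,s["position"])[0].astype(int); b=proj(t,s["position"])[0].astype(int); print(a,b)
f=lambda im,c: cv2.resize(im[max(c[1]-50,0):c[1]+50,c[0]-50:c[0]+50],(400,400),interpolation=cv2.INTER_CUBIC)
cv2.imwrite("pics/lift.png",np.hstack([f(d["pixels"],a),f(t["pixels"],b)])[:,:,::-1])
E
```

```text
time_s: 4.0
position: [0.4042, -0.346, 0.1037]
tool_rot: [[-0.713, 0.701, -0.0], [0.701, 0.713, -0.0], [-0.0, -0.0, -1.0]]
ft_force: [-0.3, 0.7, -5.5]
grip_width: 0.0098
gripper_force: 88.2
[ 0.40420647 -0.34600906  0.10374602] [-0.31227755  0.6970271  -5.47727805] 0.009781277410081675 [[-0.713, 0.7012, -0.0], [0.7012, 0.713, -0.0002], [-0.0001, -0.0002, -1.0]]
[192 138] [468 237]
```

View pics/lift.png

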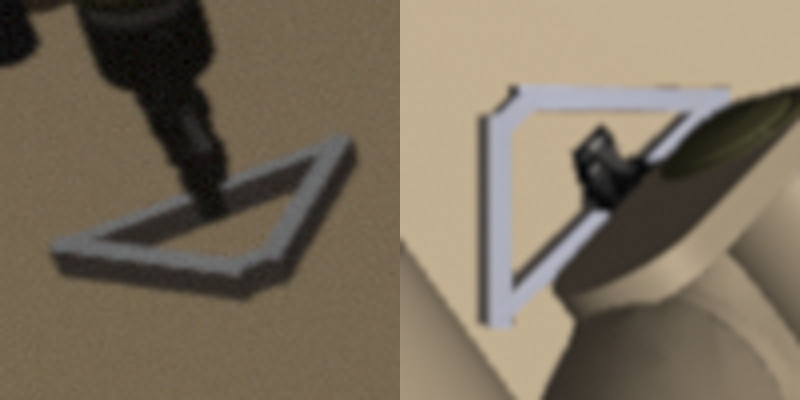

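The square is lifted and level, gripped at mid-brace. Now I'll measure how it sits in the gripper and work out the transport.

```bash
python3 - <<'E'
from h import *; from meas import bars
d=load("top1"); z=.113
u,v=proj(d,[.4042+.08,-.346+.08,z])[0]; print("heel px",u,v)
T=edge(d,2,160,(int(u)+12,int(u)+45),False,lambda c:(v-14,v+9),z)
S=edge(d,2,160,(int(v)+12,int(v)+50),True,lambda r:(u-14,u+9),z); h=isect(T,S)
print(T,ang(T)+90);print(S,ang(S)); print("heel",h)
tcp=np.array([.4042,-.3460]); xa=np.radians(135.48); y=np.radians(.48)
r=h-tcp; R=np.array([[np.cos(y),-np.sin(y)],[np.sin(y),np.cos(y)]]); q=R.T@r; print("heel from tcp in square frame",q)
F,L=bars(d); print("F",F,ang(F)+90,"L",ang(L),isect(F,L))
E
```

```text
heel px 440.1000911724698 206.40449681760032
(array([ 0.48243657, -0.33778647], dtype=float32), array([0.02460239, 0.9996973 ], dtype=float32), np.float64(0.3961810588850777), 33) 178.59024
(array([ 0.40065685, -0.26748303], dtype=float32), array([0.99996054, 0.00888081], dtype=float32), np.float64(0.030033515799270466), 38) 0.5088399
heel [ 0.48418498 -0.26674122]
heel from tcp in square frame [0.08064616 0.07858593]
F (array([0.6280582 , 0.02391701], dtype=float32), array([ 0.15699916, -0.9875987 ], dtype=float32), np.float64(0.3300335646897841), 59) 9.032761 L 13.686396 [0.6011157  0.19339809]
```

Converted, 0.035 m is 0.7, 0.019 m is 0.38.

```bash
echo '[[[0.2,0.37,0],0,0],[[0.38,0.7,0],0,0],[[0.38,0.7,0],0,0],[[0.38,0.7,0],0,0],[[0.38,0.7,0],0,0],[[0.38,0.7,0],0,0],[[0.38,0.7,0],0,0],[[0.38,0.7,0],0,0],[[0.38,0.7,0],0,0],[[0.38,0.7,0],0,0]]' > path.dat && python3 nudge.py path.dat
echo '[[[0.38,0.7,0],0,0],[[0.2,0.384,0],0,0],[[0,0,0],-0.0708,0],[[0,0,0],-0.0708,0],[[0,0,0],0,0],[[0,0,0],0,0]]' > path.dat && python3 nudge.py path.dat
python3 - <<'E'
from rig import env, probe_bus, get_image; import numpy as np
s=probe_bus.observe(); R=s["tool_rot"]; p=s["position"]
print(p,s["ft_force"],s["grip_width"],"xang",np.degrees(np.arctan2(R[1,0],R[0,0])), R[:,2].round(4)); e=np.array([.5265,.0775,.031])-p; print("delta tool",R.T@e)
E
```

```text
time_s: 5.1
position: [0.5088, 0.0201, 0.1024]
tool_rot: [[-0.713, 0.701, -0.003], [0.701, 0.713, 0.001], [0.003, -0.002, -1.0]]
ft_force: [0.1, -1.3, -5.8]
grip_width: 0.0099
gripper_force: 88.5
time_s: 5.7
position: [0.5261, 0.0773, 0.1028]
tool_rot: [[-0.807, 0.59, -0.002], [0.59, 0.807, 0.0], [0.002, -0.001, -1.0]]
ft_force: [0.1, -0.3, -5.8]
grip_width: 0.0099
gripper_force: 88.7
[0.52611743 0.07729283 0.10283072] [ 0.05481954 -0.34038838 -5.7657917 ] 0.009946649749607961 xang 143.85190908200568 [-2.2e-03  1.0e-04 -1.0e+00]
delta tool [-0.00031765  0.00047574  0.07182976]
```

Converted, 0.025 m is 0.5, 0.02 m is 0.4.

```bash
echo '[[[0,0,0.5],0,0],[[0,0,0.5],0,0],[[0,0,0.4],0,0],[[0,0,0],0,0],[[0,0,0],0,0]]' > path.dat && python3 nudge.py path.dat
python3 - <<'E'
from rig import env, probe_bus, get_image; from h import *
from meas import bars
s=probe_bus.observe(); R=s["tool_rot"];print(s["position"],s["ft_force"],R.round(4).tolist())
t=get_image("top"); np.savez("top2.npz",**t); d=get_image("scene")
F,L=bars(t); print(ang(F)+90,ang(L))
im=np.zeros((400,800,3),np.uint8); im[:,:400]=cv2.resize(t["pixels"][95:275,235:400],(400,400)); im[:,400:]=cv2.resize(d["pixels"][150:300,240:410],(400,400))
cv2.imwrite("pics/low.png",im[:,:,::-1])
E
```

```text
time_s: 6.2
position: [0.5267, 0.0772, 0.034]
tool_rot: [[-0.808, 0.589, -0.0], [0.589, 0.808, 0.0], [0.0, -0.0, -1.0]]
ft_force: [-0.0, -0.3, -4.6]
grip_width: 0.0102
gripper_force: 88.9
[0.52674894 0.0771973  0.03401777] [-0.02657879 -0.31629245 -4.57938608] [[-0.8081, 0.5891, -0.0003], [0.5891, 0.8081, 0.0001], [0.0003, -0.0001, -1.0]]
9.391182 -23.834335
```

View pics/low.png

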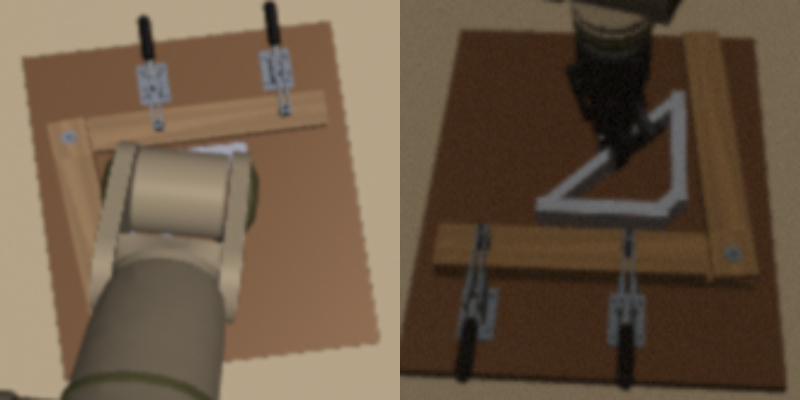

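The view shows the square hovering inside the corner, clear of both bars. I'll lower it to the board.

Converted, 0.003 m is 0.06, 0.002 m is 0.04.

```bash
cat > st.py <<'E'
from rig import env, probe_bus, get_image; import numpy as np
s=probe_bus.observe(); R=s["tool_rot"]; p=s["position"]; a=np.radians(9.0)
X=np.array([np.cos(a),np.sin(a)]);Y=np.array([-X[1],X[0]])
r=p[:2]-np.array([.5343,.1051]); f=s["ft_force"]
print("t",s["time_s"],"sq yaw",round(np.degrees(np.arctan2(R[1,0],R[0,0]))-135,2),"z",p[2].round(4),"off mm x,y",(1e3*np.array([r@X,r@Y])).round(2),"F x,y,z",np.array([f[:2]@X,f[:2]@Y,f[2]]).round(1),"Mz",s["wrist_torque"].round(2),"tilt",R[:2,2].round(4),"w",s["grip_width"])
E
echo '[[[0,0,0.06],0,0],[[0,0,0.04],0,0],[[0,0,0.02],0,0],[[0,0,0],0,0],[[0,0,0],0,0]]' > path.dat && python3 nudge.py path.dat; python3 st.py
```

```text
time_s: 6.8
position: [0.5267, 0.0774, 0.028]
tool_rot: [[-0.809, 0.588, 0.0], [0.588, 0.809, -0.0], [-0.0, 0.0, -1.0]]
ft_force: [-0.4, -0.6, -4.3]
grip_width: 0.0099
gripper_force: 89.0
t 6.8 sq yaw 8.97 z 0.028 off mm x,y [-11.85 -26.21] F x,y,z [-0.5 -0.5 -4.3] Mz [-0.11  0.08  0.04] tilt [ 0.0003 -0.    ] w 0.009910456894825646
```

Converted, 0.001 m is 0.02.

```bash
echo '[[[0,0,0.02],0,0],[[0,0,0],0,0],[[0,0,0],0,0]]' > path.dat && python3 nudge.py path.dat; python3 st.py;  echo '[[[0,0,0.02],0,0],[[0,0,0],0,0],[[0,0,0],0,0]]' > path.dat && python3 nudge.py path.dat; python3 st.py
```

```text
time_s: 7.1
position: [0.5269, 0.0774, 0.0278]
tool_rot: [[-0.809, 0.588, 0.001], [0.588, 0.809, -0.0], [-0.001, 0.001, -1.0]]
ft_force: [-3.7, 0.3, 7.0]
grip_width: 0.0094
gripper_force: 90.4
t 7.1 sq yaw 8.98 z 0.0278 off mm x,y [-11.66 -26.24] F x,y,z [-3.6  0.8  7. ] Mz [-0.17  0.46 -0.  ] tilt [ 0.0014 -0.0001] w 0.009371591432162324
time_s: 7.4
position: [0.527, 0.0774, 0.0278]
tool_rot: [[-0.809, 0.588, 0.002], [0.588, 0.809, -0.0], [-0.002, 0.001, -1.0]]
ft_force: [-5.4, -1.1, 16.0]
grip_width: 0.0102
gripper_force: 91.9
t 7.4 sq yaw 8.99 z 0.0278 off mm x,y [-11.52 -26.26] F x,y,z [-5.5 -0.3 16. ] Mz [-0.09  0.91  0.07] tilt [ 0.0023 -0.0003] w 0.010235026152616228
```

Contact is at z=0.0278 as expected, with a stiffness of about 10 N/mm. I'll ease off and slide towards the clamped bar.

Converted, -0.003 m is -0.06, -0.0012 m is -0.024.

```bash
echo '[[[0,0,-0.024],0,0],[[-0.06,0.06,0],0,0],[[-0.05,0.05,0],0,0],[[0,0,0],0,0],[[0,0,0],0,0]]' > path.dat && python3 nudge.py path.dat>/dev/null; python3 st.py;  echo '[[[-0.014,0.014,0],0,0],[[0,0,0],0,0],[[0,0,0],0,0]]' > path.dat && python3 nudge.py path.dat>/dev/null; python3 st.py; echo '[[[-0.014,0.014,0],0,0],[[0,0,0],0,0],[[0,0,0],0,0]]' > path.dat && python3 nudge.py path.dat>/dev/null; python3 st.py
```

```text
t 7.9 sq yaw 8.98 z 0.0278 off mm x,y [ -3.04 -26.38] F x,y,z [0.2 0.4 5.4] Mz [-0.04 -0.01  0.06] tilt [ 0.0027 -0.0001] w 0.009734116262755298
t 8.2 sq yaw 8.99 z 0.0278 off mm x,y [ -2.63 -26.32] F x,y,z [-2.3 -0.4  6.5] Mz [-0.19  0.34  0.03] tilt [ 0.0015 -0.0002] w 0.009784728400389818
t 8.5 sq yaw 8.98 z 0.0278 off mm x,y [ -1.71 -26.32] F x,y,z [-2.1  0.1  7.6] Mz [-0.15  0.38  0.01] tilt [ 0.0013 -0.0002] w 0.010189880067037816
```

Converted, -0.0007 m is -0.014.

```bash
echo '[[[-0.014,0.014,0],0,0],[[0,0,0],0,0],[[0,0,0],0,0]]' > path.dat && python3 nudge.py path.dat>/dev/null; python3 st.py;  echo '[[[-0.014,0.014,0],0,0],[[0,0,0],0,0],[[0,0,0],0,0]]' > path.dat && python3 nudge.py path.dat>/dev/null; python3 st.py
```

```text
t 8.8 sq yaw 8.99 z 0.0278 off mm x,y [ -0.71 -26.34] F x,y,z [-2.   0.4  7.8] Mz [-0.11  0.37  0.07] tilt [ 0.0013 -0.0003] w 0.010030183035749379
t 9.1 sq yaw 8.98 z 0.0278 off mm x,y [  0.13 -26.27] F x,y,z [-3.3  0.6  8.1] Mz [-0.17  0.49  0.01] tilt [ 0.001  -0.0002] w 0.01016083231501131
```

Converted, -0.0004 m is -0.008.

```bash
for i in 1; do echo '[[[-0.008,0.008,0],0,0],[[0,0,0],0,0],[[0,0,0],0,0]]' > path.dat && python3 nudge.py path.dat>/dev/null; python3 st.py; done;  echo '[[[-0.008,0.008,0],0,0],[[0,0,0],0,0],[[0,0,0],0,0]]' > path.dat && python3 nudge.py path.dat>/dev/null; python3 st.py
```

```text
t 9.4 sq yaw 8.99 z 0.0278 off mm x,y [  0.16 -26.25] F x,y,z [-5.8  0.3  9. ] Mz [-0.32  0.76  0.02] tilt [-0.0003 -0.0003] w 0.010227858861956877
t 9.7 sq yaw 8.99 z 0.0278 off mm x,y [  0.18 -26.25] F x,y,z [-7.3 -1.1 11.4] Mz [-0.41  1.17 -0.02] tilt [-0.0016 -0.0005] w 0.009568029305453443
```

Flush with the clamped bar: Fx is −7 N and Mz is about 0. Now I'll slide it towards the loose bar.

Converted, 0.0028 m is 0.056.

```bash
echo '[[[0.056,0.056,0],0,0],[[0.056,0.056,0],0,0],[[0,0,0],0,0],[[0,0,0],0,0]]' > path.dat && python3 nudge.py path.dat>/dev/null; python3 st.py;  echo '[[[0.042,0.042,0],0,0],[[0,0,0],0,0],[[0,0,0],0,0]]' > path.dat && python3 nudge.py path.dat>/dev/null; python3 st.py; echo '[[[0.042,0.042,0],0,0],[[0,0,0],0,0],[[0,0,0],0,0]]' > path.dat && python3 nudge.py path.dat>/dev/null; python3 st.py
```

```text
t 10.1 sq yaw 9.0 z 0.0278 off mm x,y [  0.19 -18.63] F x,y,z [-8.7 -3.2 11.6] Mz [-0.74  1.16 -0.03] tilt [-0.0015 -0.001 ] w 0.009858211738356569
t 10.4 sq yaw 9.0 z 0.0278 off mm x,y [  0.19 -16.41] F x,y,z [-8.9 -7.3 11.7] Mz [-1.42  1.18  0.04] tilt [-0.0015 -0.0022] w 0.010222989520195694
t 10.7 sq yaw 9.0 z 0.0278 off mm x,y [  0.22 -13.78] F x,y,z [ -9.8 -10.1  11.1] Mz [-1.81  1.1   0.02] tilt [-0.0013 -0.0028] w 0.010122080716975332
```

Converted, 0.0014 m is 0.028.

```bash
echo '[[[0.028,0.028,0],0,0],[[0.028,0.028,0],0,0],[[0,0,0],0,0],[[0,0,0],0,0]]' > path.dat && python3 nudge.py path.dat>/dev/null; python3 st.py;  echo '[[[0.028,0.028,0],0,0],[[0.028,0.028,0],0,0],[[0,0,0],0,0],[[0,0,0],0,0]]' > path.dat && python3 nudge.py path.dat>/dev/null; python3 st.py; echo '[[[0.028,0.028,0],0,0],[[0,0,0],0,0],[[0,0,0],0,0]]' > path.dat && python3 nudge.py path.dat>/dev/null; python3 st.py
```

```text
t 11.1 sq yaw 9.0 z 0.0278 off mm x,y [ 0.22 -9.99] F x,y,z [ -9.  -10.8  11.8] Mz [-1.95  1.11 -0.  ] tilt [-0.0013 -0.003 ] w 0.010084070224876998
t 11.5 sq yaw 9.0 z 0.0278 off mm x,y [ 0.21 -6.01] F x,y,z [-9.4 -9.7 10.4] Mz [-1.92  1.08 -0.  ] tilt [-0.0014 -0.003 ] w 0.009883972154100504
t 11.8 sq yaw 9.0 z 0.0278 off mm x,y [ 0.21 -4.09] F x,y,z [ -9.  -11.2  11.4] Mz [-1.95  1.14  0.  ] tilt [-0.0014 -0.0031] w 0.010219656326805038
```

Converted, 0.0005 m is 0.01.

```bash
echo '[[[0.01,0.01,0],0,0],[[0,0,0],0,0],[[0,0,0],0,0]]' > path.dat && python3 nudge.py path.dat>/dev/null; python3 st.py;  echo '[[[0.008,0.008,0],0,0],[[0,0,0],0,0],[[0,0,0],0,0]]' > path.dat && python3 nudge.py path.dat>/dev/null; python3 st.py; echo '[[[0.008,0.008,0],0,0],[[0,0,0],0,0],[[0,0,0],0,0]]' > path.dat && python3 nudge.py path.dat>/dev/null; python3 st.py
```

```text
t 12.1 sq yaw 9.0 z 0.0278 off mm x,y [ 0.2  -3.49] F x,y,z [ -9.7 -12.   11.2] Mz [-2.08  1.1   0.03] tilt [-0.0014 -0.0032] w 0.009953736209583331
t 12.4 sq yaw 9.0 z 0.0278 off mm x,y [ 0.2  -2.96] F x,y,z [ -9.9 -11.1  11.8] Mz [-2.13  1.12  0.01] tilt [-0.0014 -0.0033] w 0.010196084574952972
t 12.7 sq yaw 9.0 z 0.0278 off mm x,y [ 0.23 -2.55] F x,y,z [-10.  -13.2  11.7] Mz [-2.26  1.07  0.01] tilt [-0.0013 -0.0035] w 0.010118123384528988
```

Forces are starting to rise. I'll check the loose bar's angle by its outer edge, before and now.

```bash
cat > chk.py <<'E'
from rig import env, probe_bus, get_image; from h import *
import sys
t0=load("top0"); t=get_image("top"); d=get_image("scene"); np.savez("topn.npz",**t); np.savez("scenen.npz",**d)
for k in (t0,t):
    L=edge(k,0,138,(175,250),True,lambda r:(253,275),0.034); F=edge(k,0,138,(305,368),False,lambda c:(175,140),0.034)
    O=edge(k,0,138,(275,290),False,lambda c:(130,160),0.034)
    print("loose outer yaw",ang(L).round(2),L[2].round(2),L[3],"fixed inner",(ang(F)+90).round(2),F[2].round(2),F[3])
# scene view: loose bar outer edge (image right side), columns
s0=load("scene0")
for k in (s0,d):
    L=edge(k,0,float(sys.argv[1]),(170,230),True,lambda r:(396,365),0.034); F=edge(k,0,float(sys.argv[1]),(285,325),False,lambda c:(270,240),0.034)
    print("scene: outer",ang(L).round(2),L[2].round(2),L[3],"fixed outer",ang(F).round(2),F[2].round(2),F[3], k["pixels"][200,376:396:3,0],k["pixels"][240:262:3,310,0])
c=cv2.resize(d["pixels"][155:265,245:405],(800,550),interpolation=cv2.INTER_CUBIC); cv2.imwrite(sys.argv[2],c[:,:,::-1])
E
python3 chk.py 75 pics/p5.png
```

```text
loose outer yaw 13.34 0.36 72 fixed inner 8.97 0.46 63
loose outer yaw 5.49 0.64 44 fixed inner 11.27 0.86 34
scene: outer 13.59 0.47 60 fixed outer -81.14 0.28 40 [93 88 75 64 58 66 88] [84 92 90 89 42 46 63 59]
scene: outer 8.86 0.37 60 fixed outer -81.02 0.29 40 [92 96 90 87 64 61 93] [88 97 87 90 40 45 65 62]
```

View pics/p5.png

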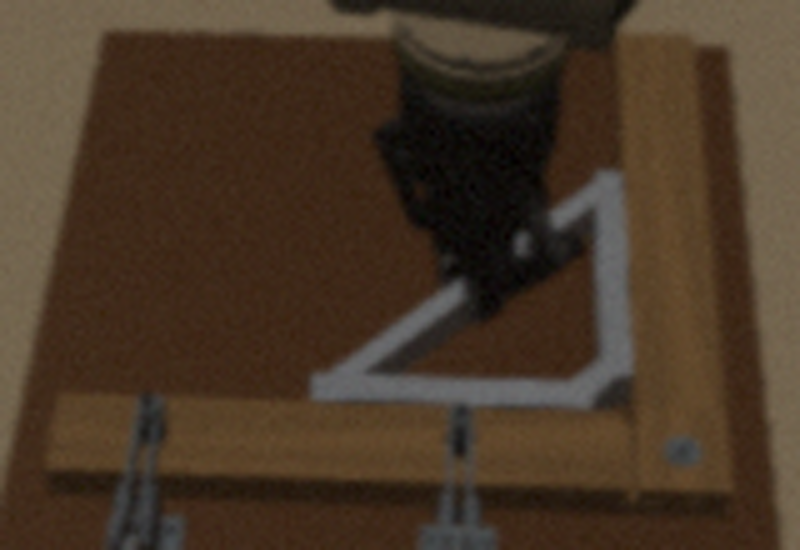

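The picture shows the square's legs against both bars. The scene edges give the loose bar at 8.9° and the clamped bar at 9.0°, so it is about square. One more fine step will show whether the resistance stiffens.

Converted, 0.0002 m is 0.004.

```bash
echo '[[[0.004,0.004,0],0,0],[[0,0,0],0,0],[[0,0,0],0,0],[[0,0,0],0,0]]' > path.dat && python3 nudge.py path.dat>/dev/null; python3 st.py;  echo '[[[0.004,0.004,0],0,0],[[0,0,0],0,0],[[0,0,0],0,0],[[0,0,0],0,0]]' > path.dat && python3 nudge.py path.dat>/dev/null; python3 st.py
```

```text
t 13.2 sq yaw 9.0 z 0.0278 off mm x,y [ 0.21 -2.53] F x,y,z [ -9.7 -13.8  10.3] Mz [-2.49  1.07  0.01] tilt [-0.0014 -0.0039] w 0.010125223683568902
t 13.6 sq yaw 9.0 z 0.0278 off mm x,y [ 0.23 -2.49] F x,y,z [-10.3 -16.7  11.2] Mz [-2.79  1.11  0.02] tilt [-0.0013 -0.0044] w 0.009818382929831117
```

Flush: 0.57 mm commanded moved it only 0.06 mm, and Fy rose to about 17 N. I'll ease off slightly, settle and verify.

Converted, -0.0001 m is -0.002.

```bash
echo '[[[-0.002,-0.002,0],0,0],[[0,0,0],0,0],[[0,0,0],0,0],[[0,0,0],0,0],[[0,0,0],0,0],[[0,0,0],0,0],[[0,0,0],0,0],[[0,0,0],0,0]]' > path.dat && python3 nudge.py path.dat>/dev/null; python3 st.py; python3 chk.py 75 pics/p6.png | tail -2;python3 chk.py 75 pics/p6.png | tail -1; python3 st.py
```

```text
t 14.4 sq yaw 9.0 z 0.0278 off mm x,y [ 0.22 -2.51] F x,y,z [ -9.4 -14.7  10.6] Mz [-2.67  1.05 -0.02] tilt [-0.0014 -0.0041] w 0.010157629626025393
scene: outer 13.59 0.47 60 fixed outer -81.14 0.28 40 [93 88 75 64 58 66 88] [84 92 90 89 42 46 63 59]
scene: outer 8.74 0.48 60 fixed outer -81.12 0.26 40 [92 95 89 83 61 61 90] [86 97 87 85 38 46 66 63]
scene: outer 8.81 0.39 60 fixed outer -81.19 0.29 40 [95 95 88 87 63 57 92] [88 94 88 87 41 43 66 63]
t 14.6 sq yaw 9.0 z 0.0278 off mm x,y [ 0.24 -2.52] F x,y,z [-10.  -14.8  11.4] Mz [-2.69  1.11 -0.03] tilt [-0.0013 -0.0041] w 0.00963413794407524
```

View pics/p6.png

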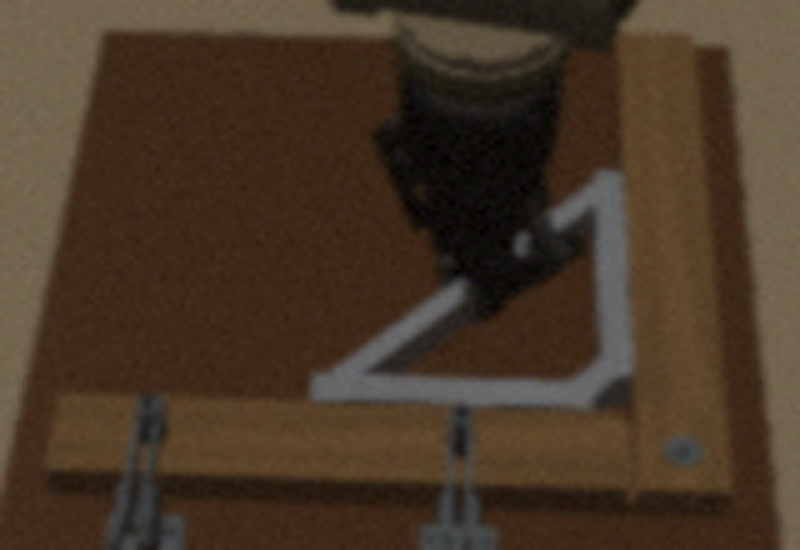

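The square sits flush along both bars and forces are steady at about 10 N and 15 N, with the loose bar (8.8°) and clamped bar (8.85°) square to each other. Handing in.

```bash
python3 -c "
from rig import env, probe_bus, get_image; print(env.close_job())"
```

```text
the job is handed in; nothing more can be done
None
```

The job is handed in at about 14.6 s: the square lies flat, still gripped and pressing about 10 N on the clamped bar and 15 N on the loose bar, with the corner measuring square to within about 0.1° in the camera view.

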